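Program the double-shot time on the espresso machine

ROBOT

A 6-joint arm with a two-finger parallel gripper is mounted at the origin on the work surface. World frame = base frame: x ahead of the robot, y to its left, z up, the work surface at z = 0. Lengths are in m, angles in rad, forces in N, time in s.
With the tool pointing down it reaches from about 0.325 to 0.85 m from the base axis. Payload 15.5 kg.
Tool frame: the origin (TCP) lies between the finger pads; the fingertips stand 19 mm ahead of it and the grasp point (between the pads) is the TCP (r.finger_overhang is the x of the fingertips in the tool frame, in m); x points along the fingers, z is the direction in which the jaws open and shut, and the axes are right-handed (so a half turn about x gives the same grasp; the last joint's range is limited). The gripper opens to 91 mm and grips with 3 to 60 N. Pads are 32 mm wide; open, the fingers measure 118 mm over their backs; the gripper's body (76 mm by 178 mm) begins 60 mm behind the grasp point.
Start: joints at [1.071, 0.494, 1.345, -0, 1.302, -0.096], TCP at [0.246, 0.574, 0.233] pointing down, gripper open.
Joint ranges: [-2.91, 2.91], [-0.82, 2.16], [0.22, 2.67], [-1.22, 4.37], [0.12, 2.79], [-3.08, 3.08]. Speed limits (rad/s): [1.89, 1.89, 2.57, 3.01, 3.01, 3.01].

INTERFACE

Orientations are given as a rotation vector (axis times angle).
In Python, from cell import r gives the robot as it stands. Calls block until the motion is done:
- r.move_to(position, orientation): joint-space move of the TCP to a pose.
- r.movel(position, orientation=None, vel=0.15, guard=None): straight line of the TCP; orientation=None keeps the orientation; vel is the mean speed in m/s. With guard (N) it stops when the force on the tool has changed by that much, and returns True; else False.
- r.goto_joints(angles): joint-space move.
- r.let_go() and r.grasp(strength=None): open the fingers fully, or close them until they stop; strength is the grip in N (None keeps the last).
- r.pause(seconds).
- r.solve_ik(position, orientation): joint angles nearest the present ones, or None.
- r.observe(): the state.
- r.read_camera(name): name is "scene" or "top" or "wrist"; returns the picture (400x640x3 uint8, red, green, blue); there is no depth.
- r.camera_info(name): a dict with "fx", "fy", "cx", "cy" (pixels), "rvec" (rotation vector, rad) and "tvec" (3), from world to camera coordinates, as OpenCV has them. Camera axes: x right, y down, z forward; pixel columns grow to the right and rows downward; lengths in m; the calibration is good to about 2 mm. The wrist camera is an equidistant fisheye: a pixel r from the principal point sees the ray r / f radians off the axis. A picture is of the moment at which its call begins: read the wrist's pose just before it. camera_info takes no time and is no camera call; for the wrist camera it gives the pose at the moment of the call.
A pose or a line that the arm cannot do raises r.Unreachable and nothing moves.
- r.hand_in(): hands the job in, once; it reports no verdict.
The state is a dict: "time_s": time; "joint_pos": joint angles; "qvel": joint speeds; "effort": joint torques, N m; "position": TCP position; "eef_rot": TCP orientation; "wrist_force": force on the tool from outside, world axes, zero at the start; "ft_torque": the same for the moment, N m; "width": finger opening in m.
Only numpy, scipy, OpenCV 4.12 (cv2) and the standard library are available. Lean on these libraries where they do the work, as an engineer would, in place of code of your own. Each camera call takes 0.05 s, during which the arm holds its last target. There are 200 camera calls.

TASK

Teach the serviced espresso machine its double-shot time with a fingertip: hold the programming key down for at least two seconds and let go, tap the two-cup key to start the shot, leave it for at least three seconds, tap the two-cup key again to stop it, then tap the programming key once more to store the time and move clear. Press each key gently, one at a time, at least half-way down, let it come fully up before the next press, and do not press the one-cup or steam key. Leave the cups, pitcher, tamper and tools standing where they are.

Things in the scene. Friction and masses are not known exactly. Their poses are not given: they have to be found in the camera images.
- machine: White compact espresso machine, fixed; 220 mm wide, 320 deep, 310 high. Origin under its middle at table height; x to its back, y to the left as seen facing its front, z up. Four black keys, 44 mm apart, on the sloping steel panel at the top front; left to right: one-cup, two-cup, steam, programming. Behind them a flat cup deck with a thin rail, 335 mm above the table, 60 mm behind the keys.
- key_prog_top (a point): Programming key: square, 19 mm, marked with three straight bars, right-hand end of the row of four. Point at the centre of the flat key top, 8 mm proud of the panel, about 306 mm above the table. z axis out of the panel (15 degrees from vertical, leaning to the machine's front), y along the row to the left as seen facing the machine, x up the slope.
- key_two_top (a point): Two-cup key: round, 24 mm, marked with two small cups, second from the left of the row of four. Point at the centre of the flat key top, 8 mm proud of the panel, about 306 mm above the table. z axis out of the panel (15 degrees from vertical, leaning to the machine's front), y along the row to the left as seen facing the machine, x up the slope.
- key_one_top (a point): One-cup key (not to be pressed): round, 24 mm, marked with one small cup, left-hand end of the row of four. Point at the centre of the flat key top, 8 mm proud of the panel, about 306 mm above the table. z axis out of the panel (15 degrees from vertical, leaning to the machine's front), y along the row to the left as seen facing the machine, x up the slope.
- key_steam_top (a point): Steam key (not to be pressed): round, 24 mm, marked with wavy lines, third from the left of the row of four. Point at the centre of the flat key top, 8 mm proud of the panel, about 306 mm above the table. z axis out of the panel (15 degrees from vertical, leaning to the machine's front), y along the row to the left as seen facing the machine, x up the slope.
- key_prog (a joint): How far the programming key is down. Joint value: 0 when up, 0.006 m when fully down, straight into the panel. A spring resists with 2 N at first touch, 8 N fully down, and raises the key when it is let go. Counts as pressed beyond 2.5 mm, as let go below 1 mm.
- key_two (a joint): How far the two-cup key is down. Joint value: 0 when up, 0.006 m when fully down, straight into the panel. A spring resists with 2 N at first touch, 8 N fully down, and raises the key when it is let go. Counts as pressed beyond 2.5 mm, as let go below 1 mm.
- key_one (a joint): How far the one-cup key is down. Joint value: 0 when up, 0.006 m when fully down, straight into the panel. A spring resists with 2 N at first touch, 8 N fully down, and raises the key when it is let go. Counts as pressed beyond 2.5 mm, as let go below 1 mm.
- key_steam (a joint): How far the steam key is down. Joint value: 0 when up, 0.006 m when fully down, straight into the panel. A spring resists with 2 N at first touch, 8 N fully down, and raises the key when it is let go. Counts as pressed beyond 2.5 mm, as let go below 1 mm.
- brew_cup: White espresso cup, 62 mm across, 55 mm high, on the drip tray under the spouts; origin under its base.
- deck_cup: White espresso cup, 62 mm across, 55 mm high, on the machine's cup deck, its middle 160 mm or more behind the keys; origin under its base.
- pitcher: Steel milk pitcher, 84 mm across, 100 mm high, with a side handle, on the bench in front of the machine; origin under its base.
- tamper: Wooden tamper, 58 mm across the foot, 85 mm high, upright on the black rubber mat; origin under its base.
- basket: Steel filter basket, 68 mm across, 25 mm high, on the rubber mat; origin under its base.
- bolt_cup: White cup full of bolts, 90 mm across, 58 mm high, on the bench; origin under its base.
- screwdriver: Black-handled screwdriver, 200 mm long, lying on the bench; origin under its middle.
- wrench: Steel wrench, 180 mm long, lying on the bench; origin under its middle.

How it is judged:
On the way, in this order (a step that is already met when the one before it is completed fails the run):
1. the programming key is held down for two seconds (value of joint key_prog above 0.0025 m), for 1.9 s.
2. the programming key is let go, both keys up (value of joint each of key_two, key_prog below 0.001 m), for 0.1 s.
3. the two-cup key is pressed: the double shot starts (value of joint key_two above 0.0025 m), for 0.04 s.
4. the two-cup key is let go and both keys stay up for three seconds (all of step 2), for 2.9 s.
5. the two-cup key is pressed again: the double shot stops (value of joint key_two above 0.0025 m), for 0.04 s.
6. the two-cup key is let go, both keys up (all of step 4), for 0.1 s.
7. the programming key is pressed to store the time (value of joint key_prog above 0.0025 m), for 0.04 s.
At the end, for the whole second after the job is handed in: All four keys are fully up again (less than 1 mm down) after the sequence, and the cups, pitcher, tamper, basket, screwdriver and wrench are within 20 mm of where they stood (all of step 6 and value of joint each of key_one, key_steam below 0.001 m and distance of each of brew_cup, deck_cup, pitcher, tamper, basket, bolt_cup, screwdriver, wrench from where it was at the start of the episode below 0.02 m); the robot touches nothing.
It fails at once if the one-cup key is pressed (more than 2.5 mm down) (value of joint key_one above 0.0025 m).
It fails at once if the steam key is pressed (more than 2.5 mm down) (value of joint key_steam above 0.0025 m).
It fails at once if two keys are down at once (value of joint each of key_two, key_prog above 0.0015 m).
It fails at once if the machine is pressed harder than 20 N (contact force between any of the fingers, the arm and machine above 20 N).
It fails at once if a cup, the pitcher, the tamper, the basket or a tool is moved more than 20 mm or lifted (distance of any of brew_cup, deck_cup, pitcher, tamper, basket, bolt_cup, screwdriver, wrench from where it was at the start of the episode above 0.02 m).
It also fails if it takes over 64 s, if anything falls off the work surface, if the arm or the gripper's body presses on something with over 40 N, if the wrist force passes 120 N, or if a joint passes its speed limit or range.

## Working session

There is one attempt and no reset: what is moved stays moved. The work goes in short steps, each a Python script; the robot and the scene stay as the last script left them, time stands still between calls to the robot, and variables do not carry over. Pictures are saved under pics/ and viewed, about 8 in all and at most 12, crops included, and the job is handed in when it is done.

```bash
mkdir -p pics; ls
python3 - <<'E'
from cell import r
import cv2
for n in("scene","top","wrist"):
    print(n,r.camera_info(n)); cv2.imwrite(f"pics/{n}0.png",r.read_camera(n)[:,:,::-1])
s=r.observe();print(s["time_s"],s["position"],s["eef_rot"],s["width"],r.finger_overhang)
E
```

```text
pics
scene {'fx': 429.54603111825656, 'fy': 429.54603111825656, 'cx': 322.45245644925416, 'cy': 198.90704840826436, 'rvec': array([ 0.96195595,  2.28930545, -1.26074155]), 'tvec': array([ 0.39799877, -0.04976928,  1.60700423])}
top {'fx': 396.961991188284, 'fy': 396.961991188284, 'cx': 323.84069571759267, 'cy': 201.60174144289726, 'rvec': array([ 2.17307544, -2.17659119,  0.05282684]), 'tvec': array([0.03217066, 0.56981075, 1.20660616])}
wrist {'fx': 309.70691628693146, 'fy': 309.70691628693146, 'cx': 321.0128259091223, 'cy': 204.3310815081774, 'rvec': array([-2.4447692 , -1.61110388, -0.19936622]), 'tvec': array([-0.62523367, -0.02726542,  0.39016834])}
0.15 [0.24601689 0.57424094 0.23247779] [-0.90658246  1.374787    0.90579075] 0.09157916807812072 0.019
```

View pics/scene0.png

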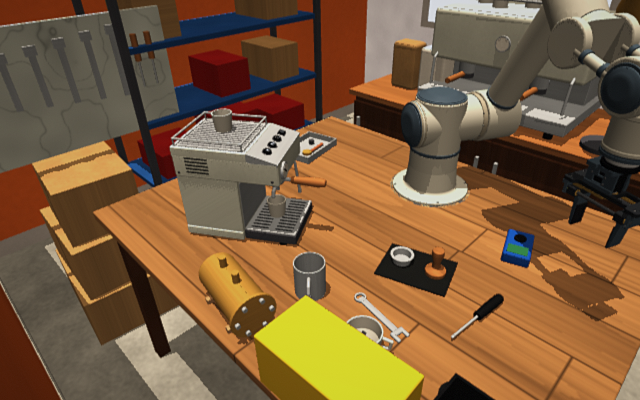

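View pics/top0.png

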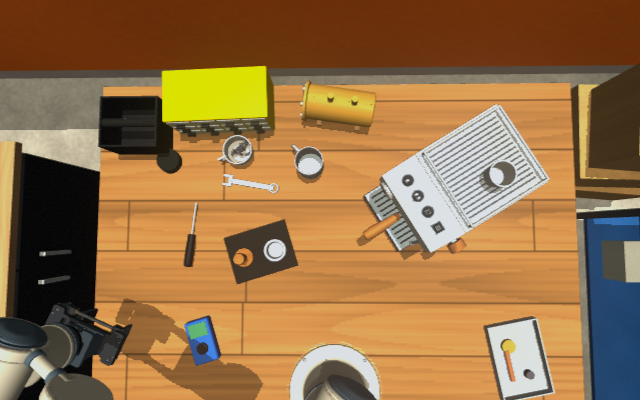

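The top view shows the four keys at about (408,180), (418,196), (428,212) and the square programming key at (438,228). The deck cup is at (497,175), well behind them. In the scene view the keys are near (267–283, 132–152).

```bash
cat > h.py <<'E'
import cv2, numpy as np
from scipy.spatial.transform import Rotation as R
from cell import r
def ray(info,uv,fish=False):
    uv=np.atleast_2d(uv).astype(float)
    p=np.c_[(uv[:,0]-info['cx'])/info['fx'],(uv[:,1]-info['cy'])/info['fy']]
    if fish:
        t=np.linalg.norm(p,axis=1,keepdims=True); d=np.c_[p/t*np.sin(t),np.cos(t)]
    else: d=np.c_[p,np.ones(len(p))]
    M=cv2.Rodrigues(info['rvec'])[0]
    return -M.T@info['tvec'], d@M
def onz(info,uv,z,fish=False):
    o,d=ray(info,uv,fish); return o+d*((z-o[2])/d[:,2])[:,None]
def tri(o1,d1,o2,d2):
    d1=d1/np.linalg.norm(d1);d2=d2/np.linalg.norm(d2)
    s=np.linalg.lstsq(np.c_[d1,-d2],o2-o1,rcond=None)[0]
    a,b=o1+s[0]*d1,o2+s[1]*d2; return (a+b)/2,np.linalg.norm(a-b)
def blobs(im,box,thr=60,amin=8,amax=400):
    x0,y0,x1,y1=box; g=im[y0:y1,x0:x1].max(2)
    n,l,s,c=cv2.connectedComponentsWithStats((g<thr).astype(np.uint8))
    return [(round(c[i][0]+x0,1),round(c[i][1]+y0,1),int(s[i][4]),*map(int,s[i][2:4])) for i in range(1,n) if amin<s[i][4]<amax]
E
python3 - <<'E'
from h import *
T=cv2.imread("pics/top0.png");S=cv2.imread("pics/scene0.png")
bt=blobs(T,(395,168,450,242));bs=blobs(S,(255,125,292,160))
print(bt,bs,sep="\n")
it=r.camera_info("top")
k=onz(it,[b[:2] for b in bt],.306);print(k.round(4));print(np.diff(k,axis=0))
c=np.hstack([cv2.resize(T[150:260,380:490],None,fx=4,fy=4),cv2.resize(S[105:160,230:310],None,fx=4.4,fy=8)])
cv2.imwrite("pics/crop1.png",c)
E
```

```text
[]
[(np.float64(281.3), np.float64(132.6), 21, 7, 4), (np.float64(276.5), np.float64(138.2), 31, 8, 5), (np.float64(271.7), np.float64(145.2), 27, 9, 6), (np.float64(266.6), np.float64(151.7), 33, 8, 6)]Traceback (most recent call last):
  File "<stdin>", line 6, in <module>
  File "h.py", line 13, in onz
    o,d=ray(info,uv,fish); return o+d*((z-o[2])/d[:,2])[:,None]
        ~~~^^^^^^^^^^^^^^
  File "h.py", line 6, in ray
    p=np.c_[(uv[:,0]-info['cx'])/info['fx'],(uv[:,1]-info['cy'])/info['fy']]
             ~~^^^^^
IndexError: index 0 is out of bounds for axis 1 with size 0
```

Run:
```python
from h import *
T=cv2.imread("pics/top0.png");S=cv2.imread("pics/scene0.png")
for th in (90,110,130): print(th,bt:=blobs(T,(398,170,448,238),th))
bt=[b for b in blobs(T,(398,170,448,238),110) if 40<b[2]]
bs=blobs(S,(255,125,292,160))
it=r.camera_info("top");si=r.camera_info("scene")
if bt:
    k=onz(it,[b[:2] for b in bt],.306);print(k.round(4),np.linalg.norm(np.diff(k,axis=0),axis=1))
bs=sorted(bs,key=lambda b:-b[1])
for a,b in zip(bt,bs):
    o,d=ray(it,a[:2]);o2,d2=ray(si,b[:2]);print(tri(o,d[0],o2,d2[0]))
cv2.imwrite("pics/crop1.png",cv2.resize(T[150:260,370:490],None,fx=5,fy=5))
```

```text
90 [(np.float64(407.5), np.float64(180.2), 64, 10, 10), (np.float64(419.1), np.float64(194.5), 33, 9, 10), (np.float64(414.3), np.float64(197.8), 14, 4, 6), (np.float64(427.4), np.float64(211.3), 62, 10, 10), (np.float64(404.1), np.float64(227.3), 16, 12, 9), (np.float64(437.5), np.float64(227.2), 44, 11, 11), (np.float64(406.7), np.float64(232.2), 20, 16, 11), (np.float64(412.9), np.float64(234.7), 11, 7, 6)]
110 [(np.float64(407.5), np.float64(180.1), 77, 10, 11), (np.float64(417.5), np.float64(195.4), 66, 11, 10), (np.float64(406.4), np.float64(223.9), 230, 23, 35), (np.float64(427.5), np.float64(211.6), 83, 12, 10), (np.float64(437.5), np.float64(227.1), 65, 12, 11)]
130 [(np.float64(407.6), np.float64(180.0), 95, 12, 11), (np.float64(417.5), np.float64(195.8), 80, 12, 11), (np.float64(406.2), np.float64(223.5), 261, 23, 36), (np.float64(427.5), np.float64(211.3), 103, 12, 12), (np.float64(437.7), np.float64(227.3), 88, 13, 13)]
[[ 0.6002 -0.1732  0.306 ]
 [ 0.5638 -0.1961  0.306 ]
 [ 0.4967 -0.169   0.306 ]
 [ 0.5255 -0.2189  0.306 ]
 [ 0.4891 -0.2415  0.306 ]] [0.04303915 0.07240635 0.05759664 0.04286022]
(array([ 0.60133812, -0.17470436,  0.29976287]), np.float64(0.0008690208244821137))
(array([ 0.56452094, -0.19770685,  0.2993064 ]), np.float64(0.0003603715988400916))
(array([ 0.51758265, -0.18816149,  0.30593731]), np.float64(0.05615729434702701))
(array([ 0.52127207, -0.21174016,  0.32090545]), np.float64(0.009944629363432513))
```

View pics/crop1.png

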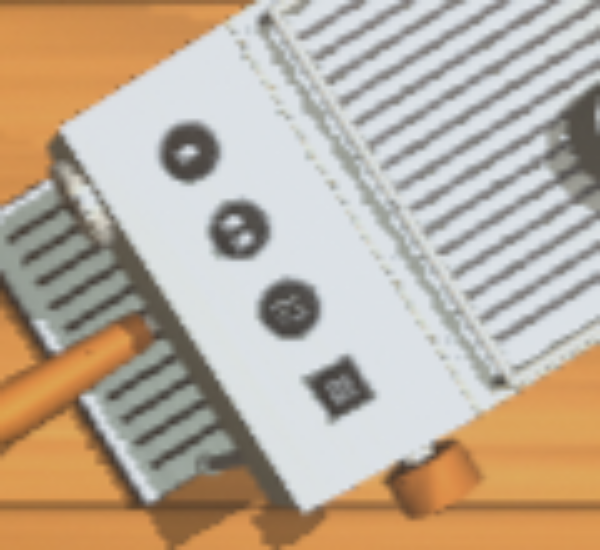

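Keys identified, with the programming key square at crop (340,388). The row measures 130 mm against the true 132, so the positions hold up. Next I move above them with closed fingers and look with the wrist camera.

```bash
cat >> h.py <<'E'
row=np.array([.1111,.0683,0]);row/=np.linalg.norm(row)
back=np.cross(row,[0,0,1]); n=np.cos(np.radians(15))*np.array([0,0,1])-np.sin(np.radians(15))*back
def rot(s=1): z=s*row; x=-n; return R.from_matrix(np.c_[x,np.cross(z,x),z]).as_rotvec()
two=np.array([.5645,-.1973,.301]); prog=np.array([.4898,-.2425,.301])
E
python3 - <<'E'
from h import *
r.grasp(10)
p=r.observe()["position"]; r.movel([p[0],p[1],.48],vel=.2)
q0=r.observe()["joint_pos"]
mid=(two+prog)/2+n*.119
sol={s:r.solve_ik(mid,rot(s)) for s in(1,-1)}
for s in sol: print(s,sol[s], r.solve_ik(prog+n*.02,rot(s)))
s=min((s for s in sol if sol[s] is not None),key=lambda s:np.abs(np.array(sol[s])-q0).max())
print(s)
r.move_to(mid,rot(s))
o=r.observe();print(o["time_s"],o["position"],mid,o["eef_rot"],o["width"],o["wrist_force"])
import pickle
pickle.dump(r.camera_info("wrist"),open("w1.pkl","wb"))
cv2.imwrite("pics/w1.png",r.read_camera("wrist")[:,:,::-1])
E
```

```text
1 [-0.37655268  0.15156928  1.39439704 -0.15852751  1.38667644 -0.91504739] [-0.48317991  0.19956077  1.59123188 -0.14687295  1.12863329 -0.98626629]
-1 [-0.37655268  0.15156928  1.39439704 -0.15852751  1.38667644  2.22654526] [-0.48317991  0.19956077  1.59123188 -0.14687295  1.12863329  2.15532636]
1
5.7667 [ 0.51129363 -0.1931558   0.41598706] [ 0.51101994 -0.19366208  0.41594517] [-0.62336005  1.44654364  0.22782997] 0.0003996531551309438 [ 0.52219087  0.73451748 -0.30934731]
```

View pics/w1.png

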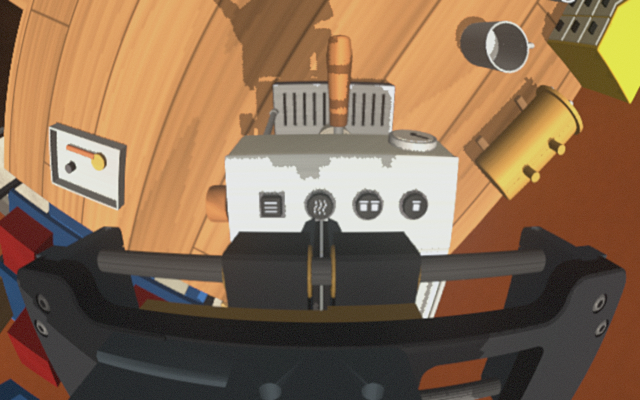

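The wrist view shows prog at (271,205), steam at (319,204), two-cup at (369,204) and one-cup at (413,204), all clear of the closed fingertips. I'll triangulate these against the top view.

Run:
```python
from h import *
import pickle
w=pickle.load(open("w1.pkl","rb"));it=r.camera_info("top")
W=cv2.imread("pics/w1.png")
b=sorted(b for b in blobs(W,(250,186,440,224),75,60,1500));print(b)
uv=[(271.5,205),(319,204),(369,204),(413.5,204.5)]
k=onz(w,uv,.304,True);print(k.round(4),np.linalg.norm(np.diff(k,axis=0),axis=1))
T=[(437.6,227.3),(427.5,211.5),(417.5,195.7),(407.5,180.1)]
for u,t in zip(uv,T):
    o,d=ray(w,u,True);o2,d2=ray(it,t);p,g=tri(o,d[0],o2,d2[0]);print(p.round(4),g.round(4))
```

```text
[(np.float64(274.7), np.float64(200.2), 73, 20, 19)]
[[ 0.4892 -0.2411  0.304 ]
 [ 0.5251 -0.2178  0.304 ]
 [ 0.5634 -0.1943  0.304 ]
 [ 0.5994 -0.1728  0.304 ]] [0.04279136 0.0449042  0.04194526]
[ 0.4891 -0.2427  0.3016] 0.001
[ 0.5262 -0.2203  0.2993] 0.0006
[ 0.5638 -0.196   0.3021] 0.0021
[ 0.6009 -0.1738  0.3015] 0.0005
```

The two measurements agree within 2 mm. First I touch the programming key gently, with a guard below the spring's movement, to find its height.

```bash
cat >> h.py <<'E'
two=np.array([.5637,-.1955,.304]); prog=np.array([.4891,-.2418,.304])
RV=rot(1); L=.019
def h(c): o=r.observe(); return float((np.array(o["position"])-c)@n-L), o
def touch(c):
    hit=r.movel(c+n*(L-.010),RV,vel=.012,guard=1.8); hh,o=h(c)
    print("touch",hit,round(hh*1000,2),o["wrist_force"].round(2),round(o["time_s"],2)); return hit,hh
E
python3 - <<'E'
from h import *
r.movel(prog+n*(L+.03),RV,vel=.12)
r.movel(prog+n*(L+.012),RV,vel=.06); r.pause(.2)
print(h(prog)[1]["wrist_force"],h(prog)[0])
hit,hh=touch(prog)
import cv2
cv2.imwrite("pics/w2.png",r.read_camera("wrist")[:,:,::-1])
cv2.imwrite("pics/w2c.png",cv2.resize(r.read_camera("wrist")[150:320,200:440,::-1],None,fx=3,fy=3))
E
```

```text
[-0.46214921 -0.21511831 -0.0038342 ] 0.01223108426140741
touch True 0.56 [ 1.83 -0.29  3.69] 8.3
```

View pics/w2c.png

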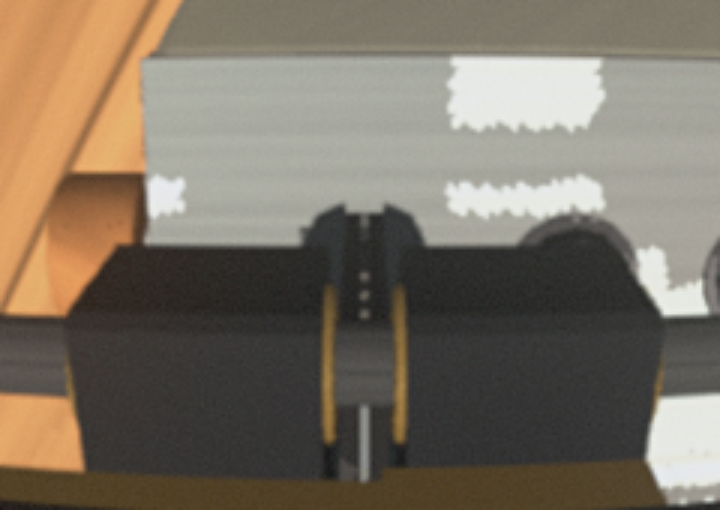

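Contact is at z ≈ 0.305, as specified. The fingertip covers the key, centred at crop (362,230), and the steam key is clear to its right at (575,245). Now I press, using the force (2 N + 1 N/mm) to check depth.

```bash
cat >> h.py <<'E'
def F(k=5):
    f=[]
    for _ in range(k): f.append(r.observe()["wrist_force"]@n); r.pause(.02)
    return float(np.mean(f))
def press(c,f0,hold,lo=5.6,hi=7.2,h0=-.0020):
    x=h0; r.movel(c+n*(L+x),RV,vel=.02); f=F()-f0
    while not lo<f<hi and -.0055<x<.001:
        print("adj",round(x*1000,2),round(f,2)); x+=np.clip((f-6.3)/1000,-.0015,.0015); r.movel(c+n*(L+x),RV,vel=.02); f=F()-f0
    t=r.observe()["time_s"]; r.pause(hold); f2=F()-f0
    print("press h",round(h(c)[0]*1000,2),"F",round(f,2),round(f2,2),"t",round(t,2)); return f2
def up(c,d=.012,vel=.05): r.movel(c+n*(L+d),RV,vel=vel); print("up F",round(F(),2),"t",round(r.observe()["time_s"],2))
E
python3 - <<'E'
from h import *
print("settled F",F(),h(prog)[0])
press(prog,-.0,2.4); up(prog)
E
```

```text
settled F 3.067150539065193 0.0007345760726751929
adj -2.0 5.26
press h -2.96 F 6.57 6.53 t 9.18
up F 0.18 t 12.2
```

The programming hold read 6.5 N (about 4.4 mm) for over 2.4 s and released to about 0 N. Next come the two two-cup taps.

Run:
```python
from h import *
r.movel(prog+n*(L+.03),RV,vel=.1); r.movel(two+n*(L+.03),RV,vel=.12); r.movel(two+n*(L+.010),RV,vel=.05); r.pause(.2)
f0=F(); print("f0",f0)
press(two,f0,.3,h0=-.0026)
r.movel(two+n*(L+.010),RV,vel=.04)
cv2.imwrite("pics/w3c.png",cv2.resize(r.read_camera("wrist")[150:320,200:440,::-1],None,fx=3,fy=3))
print("up",F(),r.observe()["time_s"])
```

```text
f0 0.08047493131749064
press h -2.42 F 5.89 6.26 t 15.12
up -0.025777426922846146 16.1
```

View pics/w3c.png

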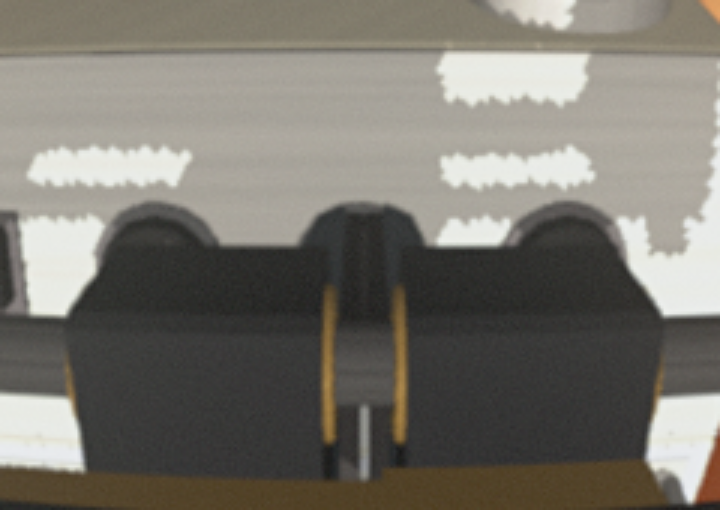

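The view shows the fingertip centred on the two-cup key at crop (362,230), midway between steam (155,235) and one-cup (570,235). The tap read 6.3 N, about 4.2 mm. Next: wait, tap again, store and clear.

Run:
```python
from h import *
r.pause(3.4); f0=F(); print("f0",f0,r.observe()["time_s"])
press(two,f0,.3,h0=-.0027)
up(two,.03); r.pause(.2)
r.movel(prog+n*(L+.03),RV,vel=.12); r.movel(prog+n*(L+.010),RV,vel=.05); r.pause(.2)
f0=F(); press(prog,f0,.3,h0=-.0028)
up(prog,.03); r.movel(prog+n*(L+.14),RV,vel=.12); r.pause(.3)
print("final",r.observe()["wrist_force"],r.observe()["time_s"])
a=r.read_camera("top")[:,:,::-1]; cv2.imwrite("pics/top1.png",a)
d=cv2.absdiff(a,cv2.imread("pics/top0.png")).max(2)>60
n_,l,s,c=cv2.connectedComponentsWithStats(d.astype(np.uint8)); print([(*map(int,c[i]),int(s[i][4])) for i in range(1,n_) if s[i][4]>15])
```

```text
f0 -0.5154349928749931 19.5833
press h -2.5 F 6.46 6.34 t 20.45
up F 0.01 t 21.72
press h -2.68 F 6.59 6.24 t 24.51
up F -0.02 t 25.78
final [ 0.83819892 -0.22898519 -0.12533152] 27.15
[(408, 306, 22081), (158, 348, 5747), (44, 372, 4049), (82, 348, 241), (506, 345, 147), (46, 343, 34), (345, 382, 621), (382, 389, 560), (326, 393, 82)]
```

View pics/top1.png

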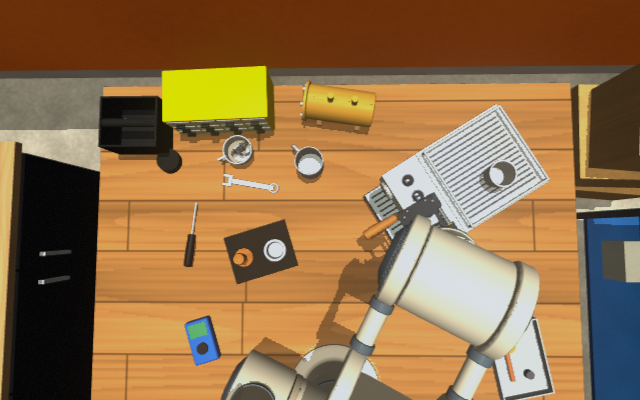

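The objects in view haven't moved: the only changes against the first picture are the arm and its shadows. The arm is clear with no contact force, so I'm handing in.

```bash
python3 -c "
from cell import r
r.hand_in(); print(r.observe()['time_s'])"
```

```text
the job is handed in; nothing more can be done
the job is handed in; nothing more can be done
```

I ran the whole key sequence in about 27 s of the 64 s and handed the job in; no verdict was reported. I found the keys in the top and wrist views, which agreed within about 2 mm, and pressed with closed fingertips square to the sloping panel.

| Press | Force | Depth worked out from the spring |
|---|---|---|
| Programming key, held at least 2.4 s | 6.5 N | about 4.5 mm |
| Two-cup key, start | 6.3 N | about 4.3 mm |
| Two-cup key, stop, about 3.5 s or more after release | 6.3 N | about 4.3 mm |
| Programming key, store | 6.2 N | about 4.2 mm |

- **Release:** the force on the tool went back to about 0 N after each press. Before the second two-cup tap it had drifted to −0.5 N, which I zeroed out.
- **Depth is inferred:** there was no direct reading of key travel, so the depths come from the force and the stated spring.
- **First touch:** the light touch that found the programming key's height settled at about 3 N. That means it pushed the key roughly 1 mm, less than the 2.5 mm that counts as a press.
- **Height:** triangulation put the key tops at about 302 mm and the touch at about 305 mm, against the stated 306 mm. I went by the touch and force.
- **Last check:** the final top view shows the visible cups, pitcher, tamper, basket and tools where they stood, and the arm standing well clear. The brew cup was out of sight in that view, so I did not check it directly.

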